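Make up two pottery class kits and face up the slip lane

ROBOT

A 7-joint arm with a two-finger parallel gripper is mounted at the origin on the work surface. World frame = base frame: x ahead of the robot, y to its left, z up, the work surface at z = 0. Lengths are in m, angles in rad, forces in N, time in s.
With the tool pointing down it reaches from about 0.4 to 0.9 m from the base axis. Payload 5.5 kg.
Tool frame: the origin (TCP) lies midway between the tips of the shut fingers; the grasp point (between the pads) lies 19 mm behind it (manip.grip_depth is the distance from the TCP to the grasp point, in m); z points along the fingers, y is the line along which they close (so a half turn about z gives the same grasp; the last joint's range is limited). The gripper opens to 92 mm and grips with 3 to 60 N. Pads are 19 mm wide; open, the fingers measure 130 mm over their backs; the gripper's body (75 mm by 190 mm) begins 47 mm behind the grasp point.
Start: joints at [-0.865, 0.501, -0.427, 1.55, 0.221, 1.138, -0.21], TCP at [0.278, 0.587, 0.227] pointing down, gripper open.
Joint ranges: [-2.88, 2.88], [-0.31, 2.03], [-1.54, 1.56], [0.2, 2.42], [-1.41, 4.55], [0.19, 2.02], [-2.57, 2.57]. Speed limits (rad/s): [2.57, 2.57, 3.14, 3.14, 3.14, 3.14, 3.14].

INTERFACE

Orientations are given as a unit quaternion [x, y, z, w].
In Python, from bench import manip, effector, viewer gives the robot as it stands. Calls block until the motion is done:
- manip.move_pose(position, orientation): joint-space move of the TCP to a pose.
- manip.servo_line(position, ori=None, vel=0.15): straight line of the TCP; ori=None keeps the orientation; vel is the mean speed in m/s.
- manip.movej(angles): joint-space move.
- effector.open_jaws() and effector.close(f_grip=None): open the fingers fully, or close them until they stop; f_grip is the grip in N (None keeps the last).
- manip.sleep(seconds).
- manip.solve_ik(position, orientation): joint angles nearest the present ones, or None.
- viewer.get_image(name): name is "scene" or "side" or "wrist"; returns the picture (384x512x3 uint8, red, green, blue); there is no depth.
- viewer.get_calibration(name): a dict with "vfov" (degrees; the focal length in pixels is half the picture's height over the tangent of half this angle, whatever the lens; pixels are square), "cx", "cy" (the principal point, pixels), "eye" and "attitude" of the camera in the world. Camera axes: x right, y down, z forward; pixel columns grow to the right and rows downward; lengths in m; the calibration is good to about 2 mm. A picture is of the moment at which its call begins: read the wrist's pose just before it. get_calibration takes no time and is no camera call; for the wrist camera it gives the pose at the moment of the call.
A pose or a line that the arm cannot do raises manip.PlanningError and nothing moves.
- manip.hand_in(): hands the job in; it is judged then, once.
Readings, each from a call of its own:
- manip.current_clock(): time.
- manip.current_q(): joint angles.
- manip.current_joint_velocities(): joint speeds.
- manip.current_tau(): joint torques, N m.
- manip.current_tool_pos(): TCP position.
- manip.current_tcp_rot(): TCP orientation.
- manip.current_force(): force on the tool from outside, world axes, zero at the start.
- manip.current_wrist_torque(): the same for the moment, N m.
- manip.current_finger_gap(): finger opening in m.
- manip.current_gripper_force(): force on a finger pad.
Only numpy, scipy, OpenCV 4.12 (cv2) and the standard library are available. Lean on these libraries where they do the work, as an engineer would, in place of code of your own. Each camera call takes 0.05 s, during which the arm holds its last target. There are 200 camera calls.

TASK

Make up the two class kits: in the green tray, the loop carving tool and the slip jar that stands at the red front stop of the wooden lane, the end nearest the robot (the oldest jar goes first); in the orange tray, the wooden stamp and the terracotta water cup. Pull the jar left in the lane forward to the red front stop, so that it is the next one taken. Jars, stamp and cup stand upright, the tool lies flat, each wholly inside its tray or the lane and let go; leave the red dish and the white tub where they are.

Things in the scene. Friction and masses are not known exactly. Their poses are not given: they have to be found in the camera images.
- green_tray: Bright green plastic tray, fixed to the table, 190 (x) x 140 (y) mm outside, floor 5 mm thick, walls 5 mm thick and 16 mm high in all. Origin: centre of the underside; x along its long side, z up
- orange_tray: Orange plastic tray, fixed to the table, 190 (x) x 140 (y) mm outside, floor 5 mm thick, walls 5 mm thick and 16 mm high in all. Origin: centre of the underside; x along its long side, z up
- lane: Wooden jar lane (trough) fixed to the table, 200 (x) x 76 (y) mm: floor 6 mm thick, side rails 22 mm high in all and 6 mm thick (64 mm between them), red front stop across its -x end, 22 mm high, inner face at x = -94 mm; +x end open. Origin: centre of the underside; -x points to the stop (roughly to the robot), z up. A jar touching the stop has its axis at x = -68 mm
- yellow_jar: Yellow-lidded slip jar: grey cylindrical body 52 mm in diameter and 53 mm high, yellow screw lid 47 mm in diameter, 70 mm high in all, about 0.15 kg. One of the two jars starts at the front stop of the lane, the other 90 to 125 mm behind it (which is which varies). Origin: centre of the underside, z up
- blue_jar: Blue-lidded slip jar: grey cylindrical body 52 mm in diameter and 53 mm high, blue screw lid 47 mm in diameter, 70 mm high in all, about 0.15 kg. One of the two jars starts at the front stop of the lane, the other 90 to 125 mm behind it (which is which varies). Origin: centre of the underside, z up
- loop_tool: Loop carving tool lying flat, 100 mm long along its x: square wooden handle 16 x 16 mm from x = -50 to +16 mm, brass ferrule, then a flat steel loop 24 mm wide to x = +50 mm; about 0.05 kg. Origin: on the underside below the middle of its length (the handle can be gripped there; the balance point lies about 10 mm towards -x), z up
- stamp: Turned dark wooden clay stamp standing upright, 65 mm high: round foot 44 mm in diameter and 14 mm high, neck 20 mm, round knob 30 mm in diameter between heights 45 and 58 mm. Origin: centre of the underside, z up
- cup: Small terracotta water cup (empty), 56 mm in diameter at the rim, 50 mm high, narrowing a little to its foot, wall 4 mm. Origin: centre of the underside, z up
- dish: Bystander: round red dish, 84 mm across, 28 mm high. Origin: centre of the underside. Leave it alone
- tub: Bystander: open white square tub, 90 x 90 x 65 mm. Origin: centre of the underside. Leave it alone
Things that resemble listed ones, but are neither listed nor needed, are in the scene too. Several things have the shape of the loop_tool; the one meant has the colours described above.

How it is judged:
At the end, for the whole second after the job is handed in: Front jar on the green tray's floor, loop tool level (4 deg) on it; stamp and cup on the orange tray's floor; the other jar drawn forward over 60 mm, at most 14 mm from the stop. Jars, stamp, cup upright within 8.5 deg; all released, at rest (((x of yellow_jar in the frame of green_tray between -0.085 and 0.085 m and y of yellow_jar in the frame of green_tray between -0.06 and 0.06 m and z of yellow_jar in the frame of green_tray between 0 and 0.012 m and x of blue_jar in the frame of lane between -0.09 and -0.054 m and y of blue_jar in the frame of lane between -0.02 and 0.02 m and z of blue_jar in the frame of lane below 0.012 m and distance of blue_jar from where it was at the start of the episode above 0.06 m) or (x of blue_jar in the frame of green_tray between -0.085 and 0.085 m and y of blue_jar in the frame of green_tray between -0.06 and 0.06 m and z of blue_jar in the frame of green_tray between 0 and 0.012 m and x of yellow_jar in the frame of lane between -0.09 and -0.054 m and y of yellow_jar in the frame of lane between -0.02 and 0.02 m and z of yellow_jar in the frame of lane below 0.012 m and distance of yellow_jar from where it was at the start of the episode above 0.06 m)) and x of loop_tool in the frame of green_tray between -0.085 and 0.085 m and y of loop_tool in the frame of green_tray between -0.06 and 0.06 m and z of loop_tool in the frame of green_tray between 0 and 0.0145 m and angle between loop_tool's own x axis and vertical between 1.5 and 1.64 rad and x of stamp in the frame of orange_tray between -0.085 and 0.085 m and y of stamp in the frame of orange_tray between -0.06 and 0.06 m and z of stamp in the frame of orange_tray between 0 and 0.012 m and x of cup in the frame of orange_tray between -0.085 and 0.085 m and y of cup in the frame of orange_tray between -0.06 and 0.06 m and z of cup in the frame of orange_tray between 0 and 0.012 m and angle between each of yellow_jar, blue_jar, stamp, cup's own z axis and vertical below 0.15 rad and linear speed of each of yellow_jar, blue_jar, loop_tool, stamp, cup below 0.02 m/s); the robot touches nothing.
It fails at once if the dish is shifted by more than 20 mm (distance of dish from where it was at the start of the episode above 0.02 m).
It fails at once if the tub is shifted by more than 20 mm (distance of tub from where it was at the start of the episode above 0.02 m).
It also fails if it takes over 114 s, if anything falls off the work surface, if the arm or the gripper's body presses on something with over 40 N, if the wrist force passes 120 N, or if a joint passes its speed limit or range.

## Working session

There is one attempt and no reset: what is moved stays moved. The work goes in short steps, each a Python script; the robot and the scene stay as the last script left them, time stands still between calls to the robot, and variables do not carry over. Pictures are saved under pics/ and viewed, at most 14 in all, crops included, and the job is handed in when it is done.

```bash
ls; mkdir -p pics; python3 - <<'E'
from bench import manip, effector, viewer
import cv2
print(manip.current_clock(), manip.current_tool_pos(), manip.current_tcp_rot(), manip.grip_depth)
for n in ("scene","side","wrist"):
    c=viewer.get_calibration(n); print(n,c)
    cv2.imwrite(f"pics/{n}0.png",viewer.get_image(n)[:,:,::-1])
E
```

```text
pics
0.0 [0.27825861 0.58668142 0.22570911] [ 2.19572898e-01  9.75595639e-01 -9.12401448e-04 -2.42207199e-04] 0.0188
scene {'vfov': 52.52433780214632, 'cx': 258.53002114611354, 'cy': 195.77661926430653, 'eye': array([ 1.24196434, -0.57420697,  0.54982863]), 'attitude': array([ 0.78898794,  0.37372332, -0.21776385, -0.43635744])}
side {'vfov': 56.630825724998715, 'cx': 255.91184059717384, 'cy': 188.8855367998814, 'eye': array([ 0.26622341, -0.63237164,  0.66256008]), 'attitude': array([ 0.88711151, -0.22534219,  0.10615969, -0.38856684])}
wrist {'vfov': 69.86754521276637, 'cx': 252.62570230192784, 'cy': 189.98940877039684, 'eye': array([0.2075668 , 0.61988889, 0.38342528]), 'attitude': array([0.83642577, 0.52932455, 0.07548752, 0.12045363])}
```

View pics/scene0.png

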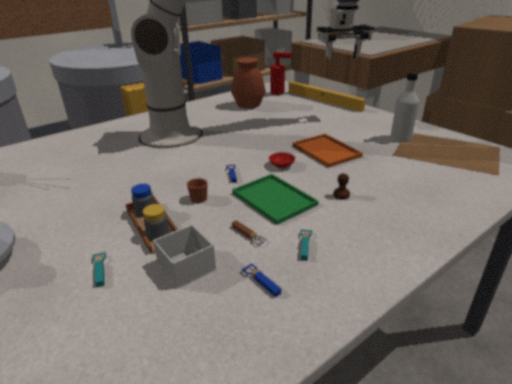

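View pics/side0.png

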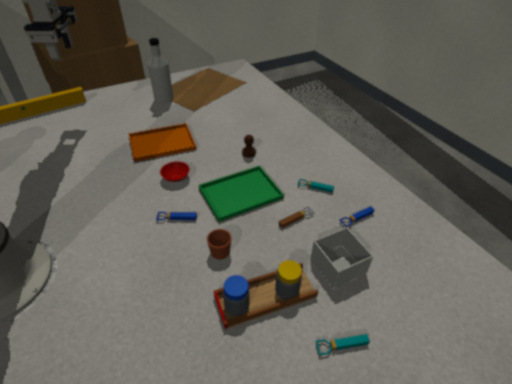

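Scene: the robot base is at upper left. Blue-lidded jar (scene 142,197; side 236,296) is at the red stop (side 222,300), so it is the front jar. Yellow jar is behind it (side 289,280).

Tool candidates in side: wooden/brass (292,219), blue (182,216), blue (360,216), teal (318,186), teal (345,343). The description picks the wooden one. Cup (219,243), not the big terracotta vase (scene 248,83). Stamp (249,147).

```bash
cat > h.py <<'E'
from bench import manip, effector, viewer
import numpy as np, cv2
from scipy.spatial.transform import Rotation as R
def ray(c,uv):
    f=192/np.tan(np.radians(c['vfov'])/2)
    d=np.c_[(np.atleast_2d(uv)-[c['cx'],c['cy']])/f,np.ones(len(np.atleast_2d(uv)))]
    return R.from_quat(c['attitude']).apply(d)
def onplane(c,uv,z):
    d=ray(c,uv); return c['eye']+d*((z-c['eye'][2])/d[:,2])[:,None]
def tri(c1,u1,c2,u2):
    d1=ray(c1,u1)[0]; d2=ray(c2,u2)[0]
    s=np.linalg.lstsq(np.c_[d1,-d2],c2['eye']-c1['eye'],rcond=None)[0]
    p,q=c1['eye']+d1*s[0],c2['eye']+d2*s[1]; return (p+q)/2,np.linalg.norm(p-q)
def project(c,P):
    f=192/np.tan(np.radians(c['vfov'])/2)
    p=R.from_quat(c['attitude']).inv().apply(np.atleast_2d(P)-c['eye']); return p[:,:2]/p[:,2:]*f+[c['cx'],c['cy']]
def down(yaw):  # tool z down, closing axis (tool y) at angle yaw in world
    y=np.array([np.cos(yaw),np.sin(yaw),0]); z=np.array([0,0,-1.]); return R.from_matrix(np.c_[np.cross(y,z),y,z]).as_quat()
def hsv(im): return cv2.cvtColor(im,cv2.COLOR_RGB2HSV)
def blobs(m,amin=30):
    cs,_=cv2.findContours(m,cv2.RETR_EXTERNAL,cv2.CHAIN_APPROX_NONE)
    return sorted([c[:,0] for c in cs if cv2.contourArea(c)>amin],key=lambda c:-cv2.contourArea(c))
E
python3 - <<'E'
from h import *
np.set_printoptions(precision=3,suppress=True)
s=viewer.get_calibration('scene'); d=viewer.get_calibration('side')
for n,a,b,z in [('bluelid',(142,190),(236,283),.076),('yellowlid',(154,211),(290,268),.076),('cuprim',(198,183),(219,236),.05),('knob',(343,179),(249,139),.052),('tool',(243,230),(292,219),.008),('dish',(282,158),(175,170),.025),('green',(275,197),(241,193),.01),('orange',(327,149),(162,141),.01),('tub',(184,240),(342,247),.065)]:
    print(n,tri(s,a,d,b),onplane(s,a,z)[0],onplane(d,b,z)[0])
w=viewer.get_calibration('wrist'); T=R.from_quat(manip.current_tcp_rot())
print(T.inv().apply(w['eye']-manip.current_tool_pos()),(T.inv()*R.from_quat(w['attitude'])).as_matrix())
E
```

```text
bluelid (array([ 0.423, -0.289,  0.071]), np.float64(0.006729672427872445)) [ 0.434 -0.296  0.076] [ 0.422 -0.288  0.076]
yellowlid (array([ 0.531, -0.31 ,  0.073]), np.float64(0.005514088249209187)) [ 0.537 -0.315  0.076] [ 0.53  -0.308  0.076]
cuprim (array([ 0.449, -0.15 ,  0.049]), np.float64(0.00434774852575634)) [ 0.452 -0.153  0.05 ] [ 0.449 -0.148  0.05 ]
knob (array([0.682, 0.148, 0.052]), np.float64(0.0035853772210772197)) [0.684 0.145 0.052] [0.683 0.151 0.052]
tool (array([ 0.644, -0.152,  0.008]), np.float64(0.002450232908113219)) [ 0.645 -0.153  0.008] [ 0.644 -0.15   0.008]
dish (array([0.447, 0.145, 0.026]), np.float64(0.0025832136205998124)) [0.447 0.144 0.025] [0.447 0.148 0.025]
green (array([0.578, 0.001, 0.003]), np.float64(0.0035993492105852926)) [ 0.585 -0.004  0.01 ] [ 0.574 -0.008  0.01 ]
orange (array([0.464, 0.327, 0.006]), np.float64(0.0013232455944287582)) [0.47 0.32 0.01] [0.463 0.323 0.01 ]
tub (array([ 0.66 , -0.31 ,  0.067]), np.float64(0.0006613410356405025)) [ 0.658 -0.309  0.065] [ 0.661 -0.31   0.065]
[ 0.078 -0.001 -0.158] [[ 0.    -0.96  -0.281]
 [ 1.     0.     0.001]
 [-0.001 -0.281  0.96 ]]
```

View pics/wrist0.png

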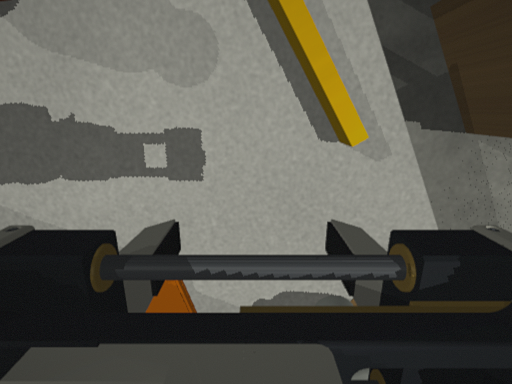

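Wrist view: it looks past the fingers, and the useful part is rows above about 210. The coarse points agree with the stated heights. I'll take two overhead wrist shots.

```bash
python3 - <<'E'
from h import *
np.set_printoptions(precision=4,suppress=True)
import pickle
out={}
for n,p in (('B',(.50,.03,.27)),('A',(.41,-.2,.27))):
    try: manip.move_pose(p,down(-np.pi/2))
    except manip.PlanningError as e: print(n,e); continue
    c=viewer.get_calibration('wrist'); im=viewer.get_image('wrist')
    out[n]=(c,im); cv2.imwrite(f'pics/w{n}.png',im[:,:,::-1]); print(n,c['eye'],manip.current_q(),manip.current_clock())
for n in('scene','side'): out[n]=(viewer.get_calibration(n),viewer.get_image(n))
pickle.dump(out,open('shots.pkl','wb'))
E
```

```text
B [0.5738 0.0317 0.4275] [-0.3016  0.1581  0.2076  1.8851 -0.0366  1.1022 -1.6483] 2.3583
A [ 0.4847 -0.1981  0.4277] [-0.0028  0.0709  0.4154  1.9866 -0.0328  1.0902 -1.1409] 3.3833
```

View pics/wA.png

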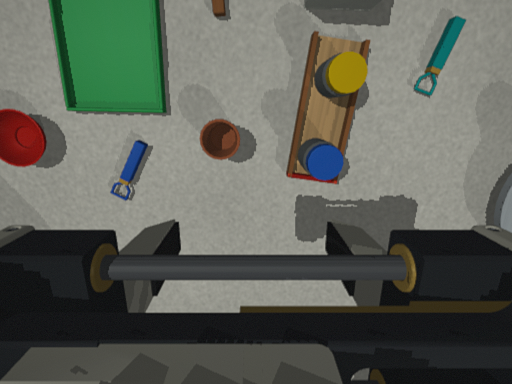

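View pics/wB.png

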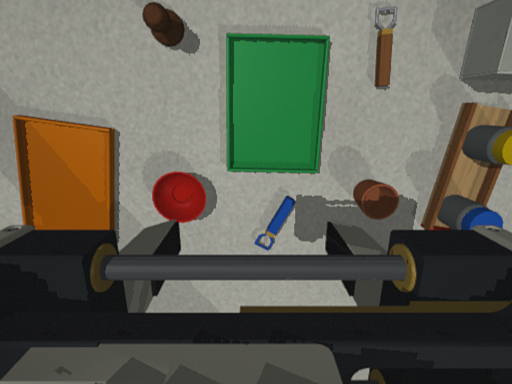

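wA: blue lid (325,162) by the red stop (312,179), yellow lid (347,73), cup (220,138). wB: wooden tool (384,55) with its loop pointing up, stamp knob (155,15), green tray (278,103), orange tray (65,175). Now I'll measure by masks.

```bash
cat > meas.py <<'E'
from h import *
import pickle
np.set_printoptions(precision=4,suppress=True)
S=pickle.load(open('shots.pkl','rb'))
COL=dict(blue=((108,150,50),(125,255,255)),yellow=((20,150,90),(34,255,255)),green=((55,120,40),(75,255,255)),orange=((6,190,90),(15,255,255)),wood=((3,60,30),(20,230,255)),dark=((0,60,10),(15,255,110)))
def find(shot,col,near,z,amin=30,rows=222):
    c,im=S[shot]; m=cv2.inRange(hsv(im),*COL[col])
    if shot in 'AB': m[rows:]=0
    b=[k for k in blobs(m,amin) if cv2.pointPolygonTest(cv2.convexHull(k),near,True)>-4]
    return c,b[0]
if __name__=='__main__':
  for col,shot,near in (('blue','A',(325,162)),('yellow','A',(347,73)),('blue','side',(236,283)),('yellow','side',(290,268))):
    c,b=find(shot,col,near,0); P=onplane(c,b,.076)[:,:2].astype(np.float32)
    print(col,shot,len(b),cv2.minEnclosingCircle(P),cv2.fitEllipse(P))
  for col,shot,near in (('green','B',(278,103)),('orange','B',(65,175)),('green','side',(241,193)),('orange','side',(162,141))):
    c,b=find(shot,col,near,0); P=onplane(c,b,.012)[:,:2].astype(np.float32); print(col,shot,cv2.minAreaRect(P))
  for shot,near in (('B',(384,60)),('side',(290,220))):
    c,b=find(shot,'wood',near,0); P=onplane(c,b,.013)[:,:2].astype(np.float32); print('tool',shot,cv2.minAreaRect(P),P.mean(0))
  c,b=find('A','wood',(220,138),0); P=onplane(c,b,.05)[:,:2].astype(np.float32); print('cup',cv2.minEnclosingCircle(P),cv2.fitEllipse(P))
  for shot,near in (('B',(158,12)),('side',(249,139)),('scene',(343,179))):
    c,b=find(shot,'dark',near,0); print('stamp',shot,b.min(0),b.max(0),b.mean(0))
  c,b=find('A','wood',(335,110),0); P=onplane(c,b,.02)[:,:2].astype(np.float32); print('lane',b.min(0),b.max(0),cv2.minAreaRect(P))
  v=np.vstack([np.hstack([S[k][1][:230] for k in 'AB']) ]); 
  c,im=S['side']; t=cv2.resize(im[90:260,170:410],None,fx=3,fy=3,interpolation=cv2.INTER_CUBIC); cv2.imwrite('pics/crop1.png',t[:,:,::-1])
E
python3 meas.py
```

```text
blue A 101 ((0.41946280002593994, -0.2901666760444641), 0.02430226281285286) ((0.42008423805236816, -0.29064977169036865), (0.04448256269097328, 0.04764220491051674), 148.1951904296875)
yellow A 117 ((0.5275629162788391, -0.30875277519226074), 0.02451222389936447) ((0.527495801448822, -0.3092126250267029), (0.04524447023868561, 0.047006018459796906), 178.50033569335938)
blue side 68 ((0.4174385368824005, -0.2969544231891632), 0.026094578206539154) ((0.4169648587703705, -0.29652073979377747), (0.04445431008934975, 0.051171328872442245), 150.3223876953125)
yellow side 61 ((0.526840329170227, -0.31062138080596924), 0.024603167548775673) ((0.5268855690956116, -0.31151720881462097), (0.044756848365068436, 0.04638261720538139), 93.50445556640625)
green B ((0.5766546726226807, -0.00038098543882369995), (0.13943541049957275, 0.18954677879810333), 88.84208679199219)
orange B ((0.472703218460083, 0.32489022612571716), (0.13938409090042114, 0.1688637137413025), 82.07600402832031)
green side ((0.5752769708633423, -0.003033742308616638), (0.1466314196586609, 0.1905103474855423), 88.86874389648438
[... 152 characters left out ...]
.14821015298366547), (0.06679057329893112, 0.02019520103931427), 4.156044960021973) [ 0.6405 -0.1483]
tool side ((0.642071545124054, -0.15264584124088287), (0.07916447520256042, 0.024261491373181343), 4.7851481437683105) [ 0.6411 -0.1525]
cup ((0.44589418172836304, -0.1528041809797287), 0.027816705405712128) ((0.4460042715072632, -0.15289254486560822), (0.0536419153213501, 0.054016564041376114), 14.955971717834473)
stamp B [143   2] [183  45] [163.0263  23.4737]
stamp side [245 135] [255 156] [249.2245 145.6939]
stamp scene [334 174] [348 198] [341.8462 187.3538]
lane [286  31] [369 177] ((0.48081326484680176, -0.3009178638458252), (0.07969528436660767, 0.2004823088645935), 81.8897705078125)
```

View pics/crop1.png

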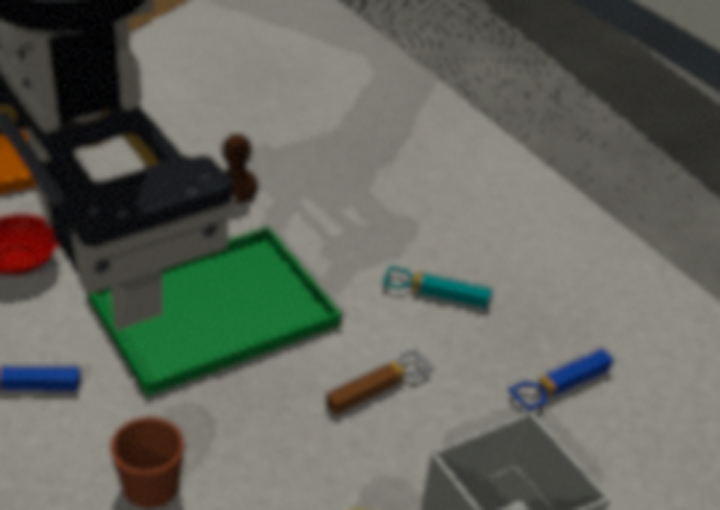

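Crop: the handle at centre (365,388) is brown wood, with a brass ferrule and a steel loop at (415,368). That is the right tool; the others are blue or teal. The points agree to about 4 mm and the sizes match, so I start with the tool.

```bash
cat >> h.py <<'E'
def yawpick(pos,yaws):
    best=None
    for y in yaws:
        q=manip.solve_ik(pos,down(y))
        if q is not None and (best is None or abs(q[6])<best[0]): best=(abs(q[6]),y)
    return best[1]
def pick(xy,z,yaw,f=15,lift=.2):
    manip.move_pose([*xy,lift],down(yaw)); effector.open_jaws()
    manip.servo_line([*xy,z+.05],vel=.25); manip.servo_line([*xy,z],vel=.1)
    effector.close(f); g=manip.current_finger_gap()
    print('gap',g,'force',manip.current_gripper_force(),'F',manip.current_force(),'t',manip.current_clock()); return g
def place(xy,z,yaw,hi=.2):
    manip.move_pose([*xy,hi],down(yaw)); print('gap carried',manip.current_finger_gap(),'q7',manip.current_q()[6])
    manip.servo_line([*xy,z+.03],vel=.25); manip.servo_line([*xy,z],vel=.06)
    effector.open_jaws(); manip.servo_line([*xy,hi],vel=.25); print('t',manip.current_clock(),manip.current_force())
E
python3 - <<'E'
from h import *
np.set_printoptions(precision=4,suppress=True)
from meas import COL,S
for n in('scene','side'):
    im=cv2.imread(f'pics/{n}0.png')[:,:,::-1].copy(); m=cv2.inRange(hsv(im),*COL['orange']); c=S[n][0]
    b=[k for k in blobs(m) if cv2.pointPolygonTest(cv2.convexHull(k),(327,149) if n=='scene' else (162,141),True)>0][0]
    print('orange',n,cv2.minAreaRect(onplane(c,b,.012)[:,:2].astype(np.float32)))
print('knob B',onplane(S['B'][0],(155,15),.052))
a=np.radians(4.4); t=np.array([.645,-.149])
yaw=yawpick([*t,.1],[a+np.pi/2,a-np.pi/2]); print('yaw',yaw)
g=pick(t,.005,yaw,20)
if .010<g<.020:
    manip.servo_line([*t,.2],vel=.25)
    ty=np.radians(-1.2)
    yy=[yaw+np.pi/2-a+ty,yaw-np.pi/2-a+ty]
    y2=yawpick([.556,0,.2],yy); s=1 if y2==yy[0] else -1
    # grip point is ~11 mm behind the tool origin along its x (now +-y)
    place([.557,-.0-.011*s],.011,y2)
    print('s',s)
c=viewer.get_calibration('side'); cv2.imwrite('pics/s1.png',viewer.get_image('side')[:,:,::-1])
E
```

```text
orange scene ((0.4705647826194763, 0.3152572512626648), (0.13212420046329498, 0.1881721466779709), 82.68212890625)
orange side ((0.46175745129585266, 0.32043230533599854), (0.12111345678567886, 0.18618182837963104), 81.26603698730469)
knob B [[0.6824 0.1494 0.052 ]]
yaw -1.494001839707146
gap 0.016060924329379136 force 19.99998539686203 F [-0.0963 -0.2261 -0.3203] t 7.225
gap carried 0.015224287132734398 q7 -0.04059196832987667
t 12.8 [-0.7249  0.1461 -0.2944]
s 1
```

View pics/s1.png

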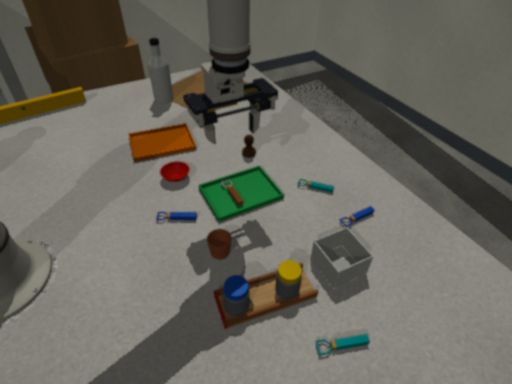

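The tool lies in the green tray at (233,193), in the half nearer the robot. Next the blue jar goes to the tray, then the yellow one forward.

```bash
python3 - <<'E'
from h import *
np.set_printoptions(precision=4,suppress=True)
L=np.radians(-8.8); ax=np.array([np.cos(L),np.sin(L)])
B=np.array([.4198,-.2904]); Y=np.array([.5273,-.3092])
yaw=yawpick([*B,.1],[L+np.pi/2,L-np.pi/2])
g=pick(B,.030,yaw,20)
if .045<g<.056:
    manip.servo_line([*B,.2],vel=.2)
    place([.627,-.001],.030,yawpick([.627,-.001,.2],[np.pi/2,-np.pi/2]))
    g=pick(Y,.030,yaw,20)
    if .045<g<.056:
        manip.servo_line([*Y,.036],vel=.05)
        T=B+.0025*ax
        manip.servo_line([*T,.036],vel=.08); print('F',manip.current_force())
        manip.servo_line([*T,.0305],vel=.04); effector.open_jaws(); manip.servo_line([*T,.2],vel=.25)
manip.move_pose([.42,-.2,.27],down(-np.pi/2))
c=viewer.get_calibration('wrist'); im=viewer.get_image('wrist'); sd=viewer.get_image('side')
cv2.imwrite('pics/j.png',np.hstack([im[:230,50:450],sd[100:330,150:400]])[:,:,::-1])
m=cv2.inRange(hsv(im),(20,150,90),(34,255,255)); m[222:]=0
P=onplane(c,blobs(m)[0],.076)[:,:2].astype(np.float32); print('yellow',cv2.minEnclosingCircle(P))
m=cv2.inRange(hsv(im),(3,60,30),(20,230,255)); m[222:]=0
for b in blobs(m):
    if cv2.contourArea(b)>400: print(b.mean(0),cv2.minEnclosingCircle(onplane(c,b,.05)[:,:2].astype(np.float32)))
print(manip.current_clock())
E
```

```text
gap 0.05126871547816486 force 20.000171101419255 F [-0.0269 -0.0206  1.6254] t 16.2583
gap carried 0.051812691293096985 q7 0.9093483491756156
t 21.9667 [ 0.0034  1.1793 -0.757 ]
gap 0.05178621857350061 force 20.0001493137097 F [-0.3017  0.0376  2.5087] t 25.8917
F [ 0.4562 -0.1499 -1.0333]
yellow ((0.4232577383518219, -0.28851181268692017), 0.02490413375198841)
[322.6182 122.3657] ((0.48164740204811096, -0.29435887932777405), 0.09893784672021866)
[218.9912 145.0351] ((0.44604068994522095, -0.153004452586174), 0.027886120602488518)
[117.582  62.918] ((0.5460171699523926, -0.028770772740244865), 0.033080052584409714)
30.2167
```

View pics/j.png

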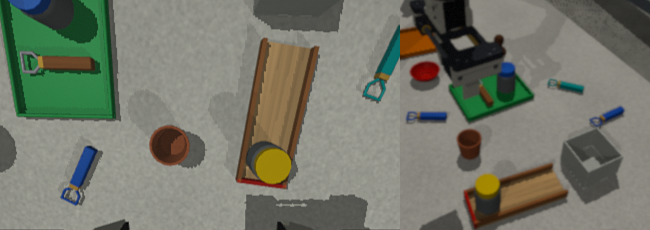

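The picture shows the yellow jar upright by the stop (wrist crop 272,162), the tool flat and the blue jar standing in the green tray. Now the cup and the stamp.

```bash
python3 - <<'E'
from h import *
np.set_printoptions(precision=4,suppress=True)
O=np.array([.464,.322]); a=np.radians(-8); u=np.array([np.cos(a),np.sin(a)])
def py(p): return yawpick([*p,.15],[a+np.pi/2,a-np.pi/2])
C=np.array([.446,-.153]); St=np.array([.6825,.149])
g=pick(C,.020,py(C),12)
if .045<g<.060:
    manip.servo_line([*C,.2],vel=.2); T=O-.045*u; place(T,.026,py(T))
    # a look at the stamp from nearer
    manip.move_pose([.59,.149,.2],down(-np.pi/2)); c=viewer.get_calibration('wrist'); im=viewer.get_image('wrist')
    cv2.imwrite('pics/st.png',im[:,:,::-1])
    m=cv2.inRange(hsv(im),(0,60,10),(15,255,110)); m[222:]=0
    for b in blobs(m,200): print('stamp',b.min(0),b.max(0),onplane(c,b.mean(0),.03), project(c,[[*St,0],[*St,.065]]))
print(manip.current_clock())
E
```

```text
gap 0.05526907182530303 force 12.000120609300211 F [-0.5526  0.3601  2.2751] t 32.8667
gap carried 0.05545964092855189 q7 0.6525019526979559
t 38.675 [0.0331 0.0781 0.0088]
stamp [237  76] [272 113] [[0.6796 0.1485 0.03  ]] [[253.466   93.1241]
 [253.6415  89.4585]]
stamp [ 78 186] [184 221] [[0.5591 0.2911 0.03  ]] [[253.466   93.1241]
 [253.6415  89.4585]]
stamp [ 77 192] [ 87 221] [[0.5457 0.3649 0.03  ]] [[253.466   93.1241]
 [253.6415  89.4585]]
40.7417
```

View pics/st.png

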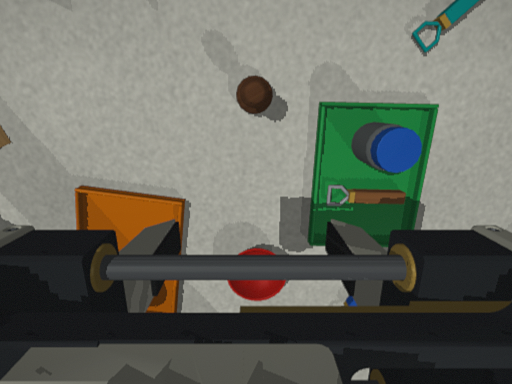

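The stamp at (254,95) is seen from straight above, so it stands at (0.681, 0.149), which agrees with the earlier measurement.

```bash
python3 - <<'E'
from h import *
np.set_printoptions(precision=4,suppress=True)
O=np.array([.464,.322]); a=np.radians(-8); u=np.array([np.cos(a),np.sin(a)])
def py(p): return yawpick([*p,.15],[a+np.pi/2,a-np.pi/2])
St=np.array([.681,.149])
g=pick(St,.032,py(St),15)
if .015<g<.034:
    manip.servo_line([*St,.2],vel=.2); T=O+.045*u; place(T,.038,py(T))
manip.move_pose([.41,.2,.3],down(-np.pi/2)); 
im=viewer.get_image('wrist'); sd=viewer.get_image('side'); sc=viewer.get_image('scene')
cv2.imwrite('pics/fin.png',np.vstack([np.hstack([im[:230,:400],sd[100:330,110:410]]),np.hstack([sc[90:320,100:450],sc[90:320,100:450]])[:,:700]])[:,:,::-1])
print(manip.current_clock())
E
```

```text
gap 0.02872035746170706 force 14.99991387294358 F [ 0.3445 -0.3025 -0.4423] t 45.5917
gap carried 0.028631028770411727 q7 0.7211969365193849
t 50.7583 [-0.0281  0.0996 -0.1672]
53.2833
```

View pics/fin.png

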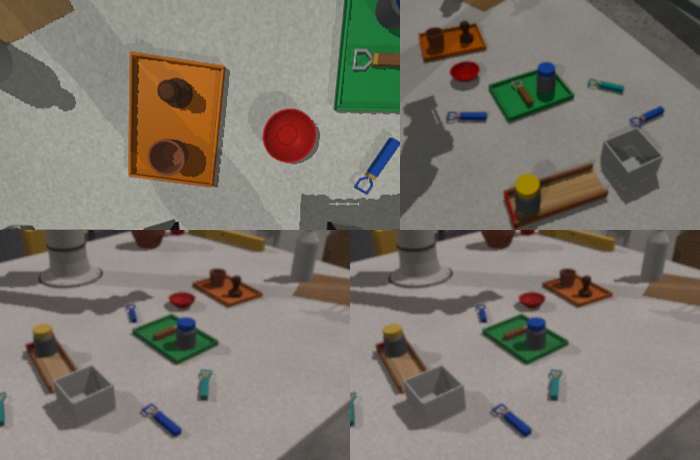

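The final picture shows the cup (168,157) and stamp (175,93) upright inside the orange tray. The tool and blue jar are in the green tray, and the yellow jar is at the stop. The dish and tub have not moved.

```bash
python3 -c "
from bench import manip
print(manip.hand_in(), manip.current_clock())"
```

```text
the job is handed in; nothing more can be done
the job is handed in; nothing more can be done
```

The job is handed in, at about 53 s of the 114 s allowed: the loop tool and blue jar are in the green tray, the stamp and cup are in the orange tray, and the yellow jar is about 3 mm from the red stop; the last pictures show everything in place and released, but no verdict came back.

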